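Tighten the lap's flange nut with the pin spanner

TASK

A fresh lap has been put on the bench hone and its flange nut run on by hand. Take the pin spanner from its wooden rest, set both of its pins down into the two holes of the nut before turning anything, and tighten the nut clockwise until it comes up against its stop, turning it only with the spanner. Then lift the spanner off, lay it gently back in the notches of its rest and leave the other things on the bench where they are.

Things in the scene. Friction and masses are not known exactly. Their poses are not given: they have to be found in the camera images.
- hone: Bench hone, a flat grinder fixed to the bench: grey box, deck 84 mm high, 180 mm wide in y, from x = -145 (knob and switch side, up to 102 mm high) to +100 mm (graver rail, 112 mm high). Origin on the bench under the vertical spindle, z up. On it a round lap, 125 mm across, top 104 mm high. Spindle locked; its end, 11 mm across, stands 8 mm above the nut.
- flange_nut (a joint): Angle (rad) of the flange nut, a plain steel disc 52 mm across, 14 mm thick, on the middle of the lap, top face 118 mm above the bench. Turns about the vertical spindle; grows as the nut is tightened, clockwise seen from above. Starts between 0 and 0.5; hard stop (tight) at 1.30. Takes about 0.35 N m to turn, stays where it is left.
- hole_a (a point): Centre of the mouth of one of the two round blind holes in the nut's top face, 8.5 mm across and 10 mm deep, 17.5 mm from the spindle's axis, opposite each other, 35 mm apart. z up. Turns with the nut.
- hole_b (a point): The same for the other hole.
- spanner: Cranked steel pin spanner, about 0.18 kg. Origin midway between the pins, on the underside of the 6 mm thick half-ring fork (48 mm across); x along the handle away from the fork, z up, pins down. Handle: straight bar 12 mm wide, 12 mm high, from x = 34 to 150 mm, centre line 24 mm above the origin. Starts level in its rest, fork overhanging the rest's -x end, pins clear of the bench.
- pin_a (a point): Tip of the spanner's round-nosed pin at y = +17.5 mm, 5 mm across, reaching 8 mm below the fork's underside. Fully engaged, the fork lies on the nut's top. Either pin fits either hole, so the handle, at right angles to the line of the holes, can point to either side.
- pin_b (a point): Tip of the other pin, the same, at y = -17.5 mm.
- grip (a point): Point on the centre line of the spanner's handle, 93 mm from the spanner's origin along x, midway between the rails when the spanner lies in the rest: the place to grasp it, across the 12 mm width.
- tool_rest: Wooden rest fixed to the bench: board 150 x 90 x 12 mm, two rails across it at x = -38 and +38 mm, 10 mm thick, 52 mm high, 66 mm clear between them, each with a notch at y = 0, floor 36 mm above the bench, 17 mm wide, flaring to 40. Origin on the bench under its centre, z up. Spanner home: handle along x in both notches, grip point 42 mm above the origin, either way round.
- paste_jar: Amber glass jar with black cap, 44 mm across, 45 mm high, a bystander. Origin under its centre.
- bench_block: Steel bench block, 65 x 65 x 19 mm, a bystander. Origin under its centre.
- third_hand: Black dome-shaped third-hand base with a steel ball joint and clip, 92 mm across, about 100 mm high, a bystander. Origin under its centre.
- ring_clamp: Wooden ring clamp lying down, about 135 x 25 x 13 mm, a bystander. Origin on its underside, 31 mm from the plain wooden end, x along its length.
Mind the look-alikes: they are no part of the job. Several things look just like the tool_rest: the one meant starts farthest to the robot's right.

How it is judged (in metres and radians):
On the way, in this order (a step that is already met when the one before it is completed fails the run):
1. both pins of the spanner are well down in the two holes, the nut not yet turned ((((horizontal distance between pin_a and hole_a below 0.004 m and z of pin_a in the frame of hole_a below -0.004 m) and (horizontal distance between pin_b and hole_b below 0.004 m and z of pin_b in the frame of hole_b below -0.004 m)) or ((horizontal distance between pin_a and hole_b below 0.004 m and z of pin_a in the frame of hole_b below -0.004 m) and (horizontal distance between pin_b and hole_a below 0.004 m and z of pin_b in the frame of hole_a below -0.004 m))) and distance of hole_a from where it was at the start of the episode below 0.005 m), for 0.2 s.
2. the nut is tight against its stop, both pins still in the holes ((((horizontal distance between pin_a and hole_a below 0.004 m and z of pin_a in the frame of hole_a below -0.004 m) and (horizontal distance between pin_b and hole_b below 0.004 m and z of pin_b in the frame of hole_b below -0.004 m)) or ((horizontal distance between pin_a and hole_b below 0.004 m and z of pin_a in the frame of hole_b below -0.004 m) and (horizontal distance between pin_b and hole_a below 0.004 m and z of pin_b in the frame of hole_a below -0.004 m))) and value of joint flange_nut above 1.25 rad), for 0.2 s.
At the end, for the whole second after the job is handed in: Nut within 0.05 rad of its stop; spanner at rest in both notches of its rest, either way round, pins down: grip point within 20 mm along and 10 mm across of the rest's centre, 38 to 47 mm above the bench, handle within 0.1 rad of level and 0.12 rad of the rest's direction (value of joint flange_nut above 1.25 rad and x of grip in the frame of tool_rest between -0.02 and 0.02 m and y of grip in the frame of tool_rest between -0.01 and 0.01 m and z of grip in the frame of tool_rest between 0.038 and 0.047 m and angle between spanner's own z axis and vertical below 0.1 rad and angle between the x axis of spanner and the x axis of tool_rest, either way round below 0.12 rad and linear speed of spanner below 0.02 m/s and angular speed of spanner below 0.1 rad/s); the robot touches nothing.
It fails at once if the gripper's fingers push or turn the nut themselves (contact force between the fingers and flange_nut above 2 N).
It fails at once if the spanner is dropped (linear speed of spanner above 0.5 m/s and contact force between the fingers and spanner below 0.1 N).
It fails at once if the jar, bench block, third hand or ring clamp is moved by more than 20 mm (distance of any of paste_jar, bench_block, third_hand, ring_clamp from where it was at the start of the episode above 0.02 m).
It also fails if it takes over 61 s, if anything falls off the work surface, if the arm or the gripper's body presses on something with over 40 N, if the wrist force passes 120 N, or if a joint passes its speed limit or range.

ROBOT

A 6-joint arm with a two-finger parallel gripper is mounted at the origin on the work surface. World frame = base frame: x ahead of the robot, y to its left, z up, the work surface at z = 0. Lengths are in mm, angles in rad, forces in N, time in s.
With the tool pointing down it reaches from about 425 to 950 mm from the base axis. Payload 14.7 kg.
Tool frame: the origin (TCP) lies midway between the tips of the shut fingers; the grasp point (between the pads) lies 19 mm behind it; z points along the fingers, y is the direction in which the jaws open and shut (so a half turn about z gives the same grasp; the last joint's range is limited). The gripper opens to 85 mm and grips with 20 to 120 N. Pads are 22 mm wide; open, the fingers measure 114 mm over their backs; the gripper's body (76 mm by 85 mm) begins 54 mm behind the grasp point. The pads swing forward as they close: fully open they stand 13 mm farther back than shut.
Start: joints at [1.189, 0.48, 1.596, -0, 1.065, -0.047], TCP at [213.553, 613.911, 210.897] pointing down, gripper open.
Joint ranges: [-2.75, 2.75], [-0.82, 2.05], [0.23, 2.67], [-1.56, 4.7], [0.09, 2.69], [-2.92, 2.92]. Speed limits (rad/s): [1.89, 1.89, 2.39, 3.01, 3.01, 3.01].

INTERFACE

Orientations are given as a unit quaternion [w, x, y, z].
In Python, from workcell import arm, status, eyes gives the robot as it stands. The module is installed in compiled form; this text tells all that it offers. Calls block until the motion is done:
- arm.movep(position, orientation): joint-space move of the TCP to a pose.
- arm.move_straight(position, attitude=None, max_speed=150, stop_force=None): straight line of the TCP; attitude=None keeps the orientation; max_speed is the mean speed in mm/s. With stop_force (N) it stops when the force on the tool has changed by that much, and returns True; else False.
- arm.goto_joints(angles): joint-space move.
- arm.open_jaws() and arm.close(): open the fingers fully, or close them until they stop; the grip force is fixed at half the most.
- arm.hold(seconds).
- arm.inverse_kinematics(position, orientation): joint angles nearest the present ones, or None.
- status.read_state(): the state.
- eyes.snapshot(name): name is "scene" or "side" or "wrist"; returns a dict with "color" (400x640x3 uint8, red, green, blue), "depth" (400x640 float32, mm along the optical axis (not along the pixel's ray), 0 where there is no reading), "fx", "fy", "cx", "cy" (pixels), "rvec" (rotation vector, rad) and "tvec" (3), from world to camera coordinates, as OpenCV has them. Camera axes: x right, y down, z forward; pixel columns grow to the right and rows downward; lengths in mm; the calibration is good to about 2 mm. A picture is of the moment at which its call begins.
A pose or a line that the arm cannot do raises arm.Unreachable and nothing moves.
- arm.close_job(): hands the job in, once; it reports no verdict.
Trained networks look in a picture, given as the dict that the camera call returned (one of the last four; its "shot" number tells which), for a name from the list of things; names that differ only in an ending like _2 or _b are one class to them, and where a whole thing is asked for, a point or a joint stands for the part that bears it (a point fixed in the world has none). Each returns a list of dicts, best first, with "confidence" (0 to 1); they miss things now and then, are a little off and sometimes report something else, mostly with a low value. They report only what shows in the picture. A call takes as long as a camera call. They do not tell look-alikes from the thing itself.
- eyes.boxes_of(picture, label): "position" ([row, column] in pixels, amid what is visible of it).
The state is a dict: "time_s": time; "q": joint angles; "joint_velocities": joint speeds; "joint_efforts": joint torques, N m; "ee_pos": TCP position; "ee_rot": TCP orientation; "wrist_force": force on the tool from outside, world axes, zero at the start; "wrist_torque": the same for the moment, N m; "gripper_width": opening from 0.0 (shut) to 1.0 (fully open).
Only numpy, scipy, OpenCV 4.12 (cv2) and the standard library are available. Lean on these libraries where they do the work, as an engineer would, in place of code of your own. Each camera call takes 0.05 s, during which the arm holds its last target.

## Working session

There is one attempt and no reset: what is moved stays moved. The work goes in short steps, each a Python script; the robot and the scene stay as the last script left them, time stands still between calls to the robot, and variables do not carry over. Pictures are saved under pics/ and viewed, and the job is handed in when it is done.

```bash
mkdir -p pics; cat > h.py <<'E'
import numpy as np, cv2, pickle
from workcell import arm, status, eyes
from scipy.spatial.transform import Rotation as R
def snap(n,f):
    p=eyes.snapshot(n); cv2.imwrite('pics/'+f+'.png',p['color'][:,:,::-1]); pickle.dump(p,open(f+'.pkl','wb')); return p
def world(p,r,c,d=None):
    if d is None: d=p['depth'][int(r),int(c)]
    x=np.array([(c-p['cx'])/p['fx']*d,(r-p['cy'])/p['fy']*d,d])
    M=cv2.Rodrigues(np.array(p['rvec'],float))[0]
    return M.T@(x-np.array(p['tvec'],float).ravel())
def cloud(p):
    d=p['depth'].astype(float); v,u=np.mgrid[0:d.shape[0],0:d.shape[1]]
    X=np.stack([(u-p['cx'])/p['fx']*d,(v-p['cy'])/p['fy']*d,d],-1)
    M=cv2.Rodrigues(np.array(p['rvec'],float))[0]
    W=(X-np.array(p['tvec'],float).ravel())@M; W[d==0]=np.nan; return W
def rayz(p,r,c,z):
    M=cv2.Rodrigues(np.array(p['rvec'],float))[0]; t=np.array(p['tvec'],float).ravel()
    o=-M.T@t; k=M.T@np.array([(c-p['cx'])/p['fx'],(r-p['cy'])/p['fy'],1.]); return o+k*(z-o[2])/k[2]
def proj(p,X):
    return cv2.projectPoints(np.array(X,float).reshape(-1,3),np.array(p['rvec'],float),np.array(p['tvec'],float),np.array([[p['fx'],0,p['cx']],[0,p['fy'],p['cy']],[0,0,1]]),None)[0].reshape(-1,2)
E
python3 - <<'E'
from h import *
for n in ['scene','side','wrist']:
    p=snap(n,n+'0'); print(n,p['shot'] if 'shot' in p else '',np.round(world(p,200,320),0), np.round(rayz(p,200,320,0)))
    for l in ['hone','flange_nut','spanner','tool_rest','hole_a','paste_jar','bench_block','third_hand','ring_clamp']:
        b=eyes.boxes_of(p,l); print(l,[(np.round(x['position']).tolist(),round(x['confidence'],2),np.round(world(p,*x['position'])).tolist()) for x in b])
s=status.read_state(); print(s)
E
```

```text
scene 1 [434.  67.   3.] [432.  68.   0.]
hone [([208.0, 374.0], 0.94, [595.0, 146.0, 104.0]), ([266.0, 434.0], 0.71, [753.0, 244.0, 18.0])]
flange_nut [([194.0, 382.0], 0.72, [572.0, 177.0, 120.0]), ([213.0, 304.0], 0.71, [497.0, -5.0, 40.0])]
spanner [([255.0, 238.0], 0.55, [584.0, -207.0, 48.0]), ([237.0, 232.0], 0.53, [520.0, -205.0, 45.0]), ([308.0, 339.0], 0.53, [781.0, -22.0, 10.0])]
tool_rest [([256.0, 235.0], 0.64, [577.0, -214.0, 39.0]), ([191.0, 247.0], 0.63, [368.0, -124.0, 40.0])]
hole_a [([192.0, 381.0], 0.49, [567.0, 175.0, 122.0])]
paste_jar [([214.0, 304.0], 0.57, [498.0, -4.0, 37.0])]
bench_block [([265.0, 434.0], 0.73, [750.0, 245.0, 18.0])]
third_hand [([315.0, 248.0], 0.55, [748.0, -228.0, 42.0])]
ring_clamp [([308.0, 338.0], 0.79, [778.0, -23.0, 7.0])]
side 2 [518.  69.   0.] [518.  69.   0.]
hone [([163.0, 326.0], 0.63, [540.0, 115.0, 96.0])]
flange_nut [([145.0, 330.0], 0.77, [554.0, 161.0, 116.0]), ([222.0, 422.0], 0.2, [782.0, -31.0, 0.0])]
spanner [([281.0, 328.0], 0.89, [517.0, -214.0, 39.0])]
tool_rest [([288.0, 338.0], 0.62, [538.0, -218.0, 12.0]), ([258
[... 682 characters left out ...]
q': array([ 1.18942937e+00,  4.80219059e-01,  1.59627689e+00,  4.07493721e-05,
        1.06510857e+00, -4.65702492e-02]), 'joint_velocities': array([6.33817912e-04, 2.14862843e-05, 8.38232713e-04, 3.91363482e-05,
       1.23994047e-03, 2.63881003e-04]), 'joint_efforts': array([ 2.28207267e-03, -9.50460577e+01, -4.30651760e+01, -1.19269189e-04,
        1.00174886e-03, -5.97814790e-06]), 'ee_pos': array([213.52530198, 613.93157405, 210.89280935]), 'ee_rot': array([-1.86780850e-05,  1.66627367e-01,  9.86019939e-01, -2.01368682e-06]), 'wrist_force': array([ 0.77920644,  0.72251378, -0.11674236]), 'wrist_torque': array([ 0.01250291, -0.01900669, -0.02586775]), 'gripper_width': 0.9969441382125437}
```

View pics/scene0.png

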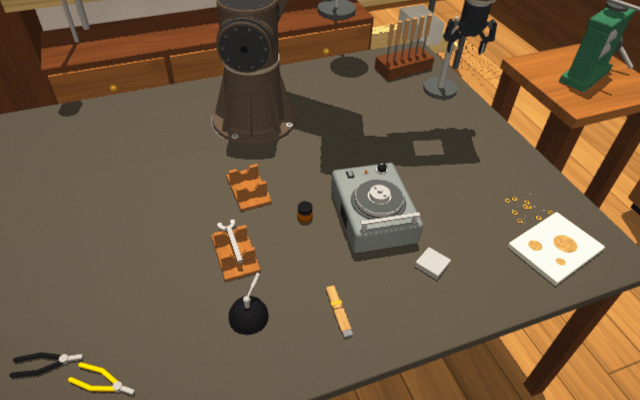

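View pics/side0.png

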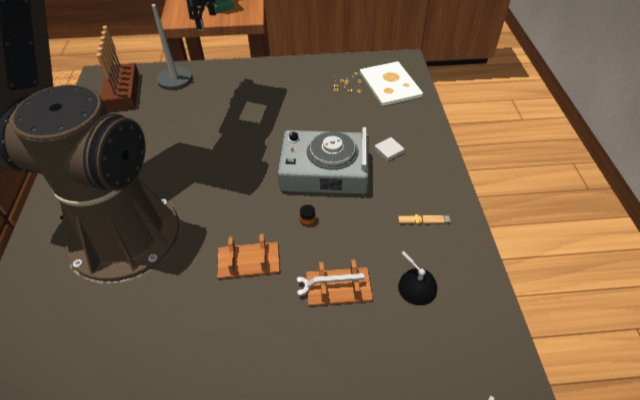

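```bash
python3 - <<'E'
import pickle,cv2,numpy as np
from h import *
s=pickle.load(open('scene0.pkl','rb')); d=pickle.load(open('side0.pkl','rb'))
f=lambda p,r,c,h,k: cv2.resize(p['color'][r:r+h,c:c+2*h//2*1,::-1],None,fx=k,fy=k,interpolation=cv2.INTER_CUBIC)
a=cv2.resize(s['color'][150:290,190:330,::-1],(400,400),interpolation=2)
b=cv2.resize(d['color'][200:340,220:400,::-1],(400,400),interpolation=2)
cv2.imwrite('pics/crop1.png',np.hstack([a,b]))
for p in (s,d):
    W=cloud(p); 
    m=(W[...,2]>8)&(W[...,2]<150)&(W[...,0]<900)
    for nm,(x0,x1,y0,y1,z0,z1) in dict(nut=(500,640,100,250,115,121),hone=(380,720,40,290,84-6,84+6),rest=(430,680,-290,-140,9,16),span=(400,680,-260,-160,40,58),railt=(430,680,-290,-140,46,54),nearspan=(400,480,-260,-140,15,60)).items():
        q=W[(W[...,0]>x0)&(W[...,0]<x1)&(W[...,1]>y0)&(W[...,1]<y1)&(W[...,2]>z0)&(W[...,2]<z1)]
        if len(q): print(nm,len(q),q.mean(0).round(1),q.min(0).round(),q.max(0).round(), cv2.minAreaRect(q[:,:2].astype(np.float32)))
E
```

```text
nut 200 [563.5 173.8 117.8] [535. 148. 115.] [589. 201. 121.] ((561.5972900390625, 175.0532684326172), (51.83169174194336, 53.69305419921875), 75.73936462402344)
hone 2505 [543.5 167.1  84. ] [410.  74.  78.] [672. 277.  90.] ((540.2465209960938, 175.82315063476562), (178.8422088623047, 247.1151580810547), 82.1898193359375)
rest 802 [ 562.6 -209.7   12.2] [ 457. -252.    9.] [ 618. -162.   16.] ((537.6392822265625, -207.45559692382812), (161.7093963623047, 90.0871810913086), 0.06711600720882416)
span 492 [ 544.3 -207.4   47.8] [ 481. -249.   40.] [ 601. -165.   56.] ((540.6951904296875, -207.20101928710938), (119.98286437988281, 84.3275375366211), 0.11853977292776108)
railt 316 [ 545.6 -206.2   49.6] [ 485. -249.   46.] [ 601. -165.   54.] ((543.0401000976562, -207.21133422851562), (115.28929138183594, 84.1962890625), 0.033442575484514236)
nearspan 81 [ 456.  -206.3   23. ] [ 403. -230.   16.] [ 473. -142.   31.] ((439.64984130859375, -180.2613525390625), (36.66278076171875, 101.27375793457031), 28.076173782348633)
nut 147 [559.6 172.9 117.3] [536. 145. 115.] [586. 199. 121.] ((560.8
[... 262 characters left out ...]
est 1237 [ 541.5 -215.4   11.5] [ 458. -255.    9.] [ 616. -163.   16.] ((536.8302612304688, -209.12481689453125), (92.08650207519531, 157.47853088378906), 89.67024230957031)
span 524 [ 540.4 -209.5   47.3] [ 482. -253.   40.] [ 599. -165.   56.] ((540.0303955078125, -207.9359893798828), (88.52792358398438, 116.70063018798828), 88.29972076416016)
railt 344 [ 541.1 -209.4   48.9] [ 484. -253.   46.] [ 599. -165.   54.] ((541.2396240234375, -207.9718780517578), (88.52792358398438, 114.28120422363281), 88.29972076416016)
nearspan 160 [ 460.6 -209.5   24.4] [ 443. -235.   15.] [ 480. -185.   40.] ((460.9916687011719, -210.2367401123047), (47.75444412231445, 36.47895812988281), 84.60289764404297)
```

View pics/crop1.png

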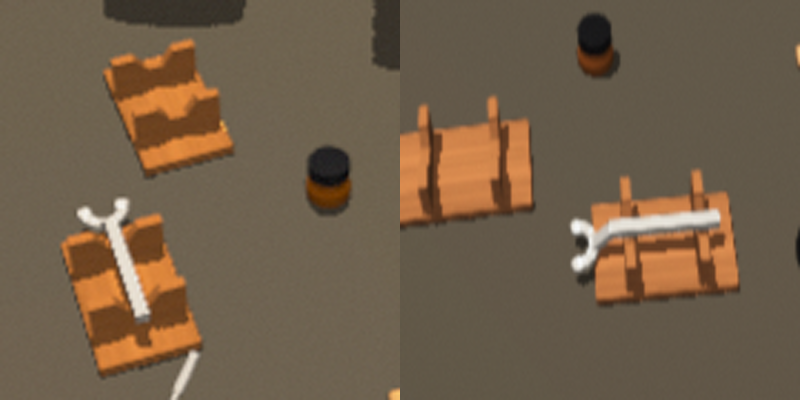

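```bash
python3 - <<'E'
from h import *
p=pickle.load(open('wrist0.pkl','rb'))
M=cv2.Rodrigues(np.array(p['rvec'],float))[0]; print('cam',-M.T@np.array(p['tvec'],float).ravel(), 'fwd',M[2],'fx',p['fx'])
# tool x dir at start
print(R.from_quat([.166627,.98602,0,0]).as_matrix())
for ps in (0,np.pi/2,np.pi):
    print(ps,arm.inverse_kinematics([540,174,330],[0,np.cos(ps/2),np.sin(ps/2),0]))
E
```

```text
cam [149.35512968 635.98743357 373.61814681] fwd [ 0.25419509 -0.0879546  -0.96314529] fx 289.51678726293466
[[-0.94447089  0.32859511  0.        ]
 [ 0.32859511  0.94447089  0.        ]
 [ 0.          0.         -1.        ]]
0 [ 2.58285007e-01  2.62413160e-01  1.63115265e+00 -4.44089210e-16
  1.24802684e+00  1.82908133e+00]
1.5707963267948966 [ 2.58285007e-01  2.62413160e-01  1.63115265e+00 -4.44089210e-16
  1.24802684e+00  2.58285007e-01]
3.141592653589793 [ 2.58285007e-01  2.62413160e-01  1.63115265e+00 -4.44089210e-16
  1.24802684e+00 -1.31251132e+00]
```

View pics/wrist0.png

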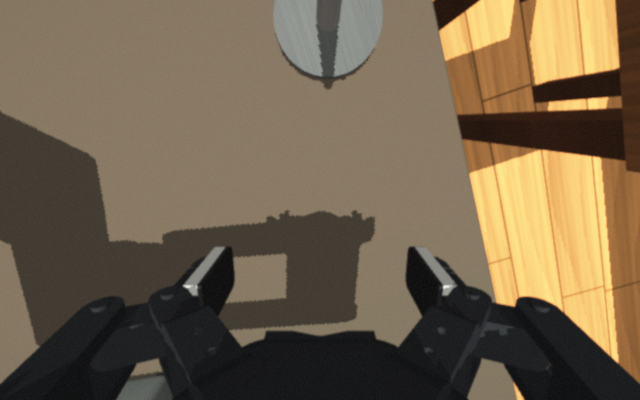

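```bash
python3 - <<'E'
from h import *
arm.movep([538,174,185],[0,1,0,0])
p=snap('wrist','wrist1'); print(status.read_state()['time_s'],status.read_state()['ee_pos'])
for l in ['flange_nut','hole_a','hole_b']:
    b=eyes.boxes_of(p,l); print(l,[(np.round(x['position'],1).tolist(),round(x['confidence'],2),np.round(rayz(p,*x['position'],118),1).tolist()) for x in b])
r,c=map(int,proj(p,[562,174,118])[0][::-1]); print(r,c)
cv2.imwrite('pics/w1c.png',cv2.resize(p['color'][max(r-70,0):r+70,c-70:c+70,::-1],None,fx=4,fy=4,interpolation=2))
E
```

```text
3.525 [537.90343142 174.67528885 185.03450224]
flange_nut [([171.2, 322.5], 0.62, [566.7, 172.1, 118.0])]
hole_a [([170.5, 316.1], 0.69, [567.3, 177.2, 118.0])]
hole_b [([170.5, 316.1], 0.69, [567.3, 177.2, 118.0])]
176 320
```

View pics/w1c.png

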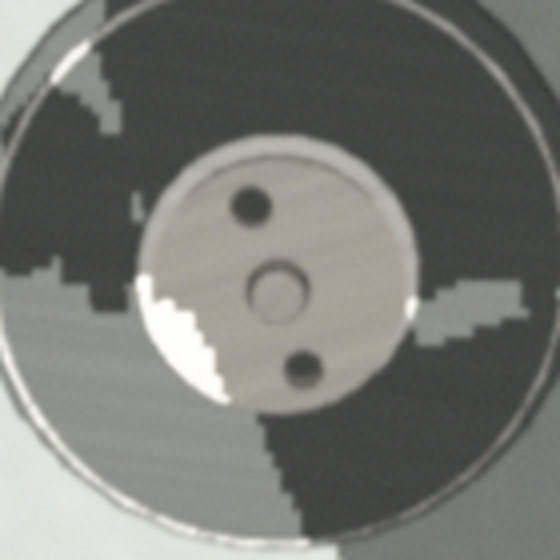

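```bash
python3 - <<'E'
from h import *
p=pickle.load(open('wrist1.pkl','rb')); g=cv2.cvtColor(p['color'],cv2.COLOR_RGB2GRAY)
H=[]
for cx,cy in ((251,206),(303,368)):
    c,r=250+cx/4,106+cy/4
    r0,c0=int(r)-8,int(c)-8
    w=g[r0:r0+17,c0:c0+17].astype(float); k=np.clip(150-w,0,60)
    yy,xx=np.mgrid[0:17,0:17]; m=k.copy(); m[(yy-8)**2+(xx-8)**2>56]=0
    r1,c1=r0+(yy*m).sum()/m.sum(),c0+(xx*m).sum()/m.sum(); X=rayz(p,r1,c1,118); H.append(X); print(w[8].astype(int),r1,c1,X.round(2), world(p,r1,c1).round(1))
H=np.array(H);d=H[0]-H[1]; print('mid',H.mean(0),'len',np.linalg.norm(d),'ang',np.arctan2(d[1],d[0]))
# nut disc depth
W=cloud(p); m=(abs(W[...,2]-118)<3)&(np.hypot(W[...,0]-562,W[...,1]-174)<40); q=W[m]; print(q.mean(0),cv2.minEnclosingCircle(q[:,:2].astype(np.float32)))
m=(abs(W[...,2]-104)<3)&(np.hypot(W[...,0]-562,W[...,1]-174)<80); q=W[m]; print(q.mean(0),cv2.minEnclosingCircle(q[:,:2].astype(np.float32)))
E
```

```text
[165 165 160 127  88  72  70  69  68  67  66  68  73  95 140 158 158] 157.14326012492444 312.34475115857344 [577.9 180.2 118. ] [576.7 180.4 108.5]
[164 161 159 141 107  78  74  68  67  69  72  73  84 110 148 159 162] 197.81404174573055 325.39516129032256 [544.63 169.64 118.  ] [542.  169.4 108.1]
mid [561.26506979 174.91833213 118.        ] len 34.905137272218525 ang 0.30729229117440965
[561.8796233  175.0138982  117.63617269] ((561.0645141601562, 174.8834228515625), 26.175731658935547)
[565.84581036 175.00953998 104.09882463] ((561.2753295898438, 175.14540100097656), 62.39893341064453)
```

```bash
python3 - <<'E'
from h import *
arm.movep([515,-208,120],[0,1,0,0]); arm.hold(0.1)
p=snap('wrist','wrist2'); s=status.read_state(); print(s['time_s'],s['ee_pos'])
print(proj(p,[540,-208,48]),proj(p,[447,-208,26]))
W=cloud(p)
for nm,(z0,z1,y0,y1) in dict(rail=(49,55,-290,-130),bar=(44,49.5,-218,-198),board=(9,15,-290,-130)).items():
    m=(W[...,2]>z0)&(W[...,2]<z1)&(W[...,1]>y0)&(W[...,1]<y1)&(W[...,0]>430)&(W[...,0]<640)
    q=W[m]; print(nm,len(q),q.mean(0).round(1),cv2.minAreaRect(q[:,:2].astype(np.float32)))
E
```

```text
5.2667 [ 515.47817718 -207.07429604  120.20946685]
[[320.60403356 175.32375187]] [[320.29137449 264.69286059]]
rail 1523 [ 544.  -207.    51.4] ((542.1563110351562, -207.20956420898438), (84.26573944091797, 106.99114227294922), 89.96733093261719)
bar 2001 [ 544.6 -207.3   47.6] ((540.8656005859375, -207.4518280029297), (11.490904808044434, 115.7739028930664), 89.73851013183594)
board 10242 [ 552.9 -207.2   11.6] ((540.75537109375, -207.20782470703125), (90.14842224121094, 149.0863800048828), 89.99303436279297)
```

View pics/wrist2.png

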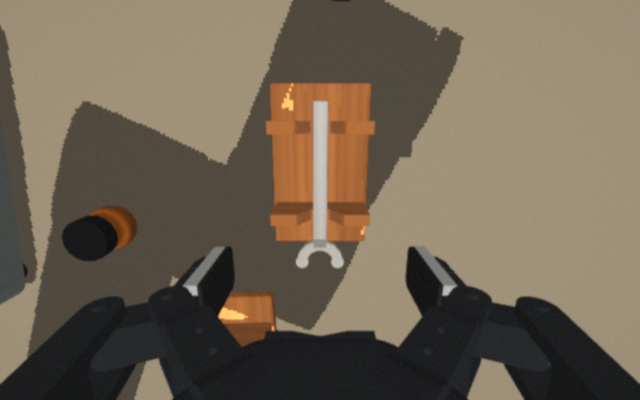

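```bash
python3 - <<'E'
from h import *
arm.movep([541.3,-207.4,90],[0,1,0,0])
arm.move_straight([541.3,-207.4,24],max_speed=90)
arm.hold(0.2); print(status.read_state()['ee_pos'])
arm.close(); s=status.read_state(); print(s['time_s'],s['ee_pos'],s['gripper_width'],s['wrist_force'])
arm.move_straight([541.3,-207.4,140],max_speed=100); arm.hold(0.1)
p=snap('wrist','wrist3'); s=status.read_state(); print(s['time_s'],s['ee_pos'],s['ee_rot'],s['gripper_width'],s['wrist_force'])
p=snap('side','side3')
E
```

```text
[ 541.65765399 -207.55266137   24.5513326 ]
7.325 [ 541.2732801  -207.41640188   24.17900066] 0.10605061938475724 [-1.20030576  0.41826464  5.58356566]
8.7833 [ 540.99518496 -207.27376984  139.42325269] [-2.09566546e-04  9.99999874e-01 -3.10653379e-05 -4.56122640e-04] 0.10863066192948743 [ 0.02719563 -0.65072074 -1.65761793]
```

View pics/wrist3.png

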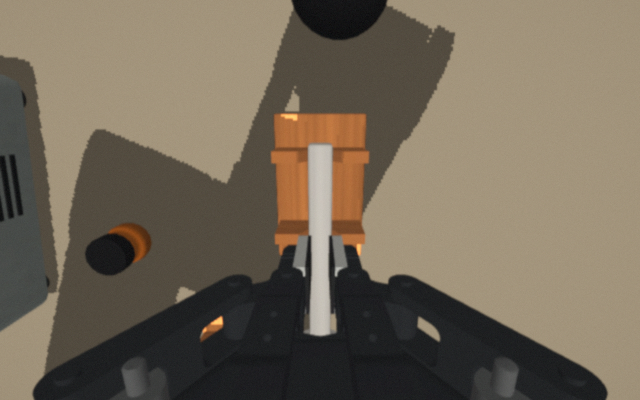

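View pics/side3.png

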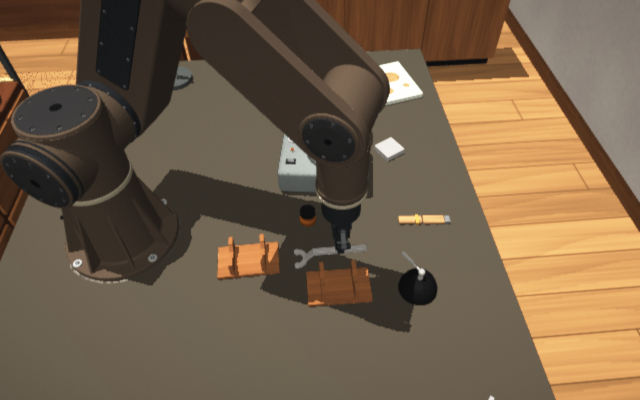

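```bash
cat >> h.py <<'E'
def bar(p,zt,T=None):
    s=status.read_state(); q=s['ee_rot']; Rt=R.from_quat([q[1],q[2],q[3],q[0]]).as_matrix(); e=s['ee_pos']
    W=(cloud(p)-e)@Rt   # tool frame
    m=(abs(W[...,1])<9)&(abs(W[...,2]+25)<9)&(W[...,0]>12)&(W[...,0]<80)
    m[:80]=False; q=W[m]; print('bar',len(q),'xmax',np.percentile(q[:,0],[95,99,100]).round(1),'yz mean',q.mean(0).round(2))
    a=np.polyfit(q[:,0],q[:,2],1); xs=np.round(q[:,0]/4)
    c=[(k*4,(q[xs==k][:,1].min()+q[xs==k][:,1].max())/2) for k in np.unique(xs) if (xs==k).sum()>8]
    c=np.array(c); b=np.polyfit(c[:,0],c[:,1],1); print('pitch dz/dx',a.round(4),'yaw dy/dx',b.round(4)); return W
E
python3 - <<'E'
from h import *
p=pickle.load(open('wrist3.pkl','rb')); bar(p,0)
p=pickle.load(open('side3.pkl','rb')); W=bar(p,0)
m=(abs(W[...,1])<35)&(abs(W[...,2]+5)<35)&(W[...,0]<-40)&(W[...,0]>-130); q=W[m]; print(len(q),q.min(0),q.max(0))
v,u=np.where(m); print(v.min(),v.max(),u.min(),u.max())
import sys
c=p['color'][225:285,280:380,::-1]; cv2.imwrite('pics/s3c.png',cv2.resize(c,None,fx=8,fy=8,interpolation=2))
E
```

```text
bar 2177 xmax [55.8 57.2 57.4] yz mean [ 35.71   0.21 -23.42]
pitch dz/dx [-2.80000e-03 -2.33235e+01] yaw dy/dx [0.0059 0.0097]
bar 109 xmax [55.7 57.2 58. ] yz mean [ 38.5    2.92 -21.83]
pitch dz/dx [ -0.0274 -20.7732] yaw dy/dx [-0.0021  1.7918]
259 [-97.36961954 -22.05584374 -24.86307621] [-40.7862741   24.69663257   9.69480535]
247 267 294 320
```

View pics/s3c.png

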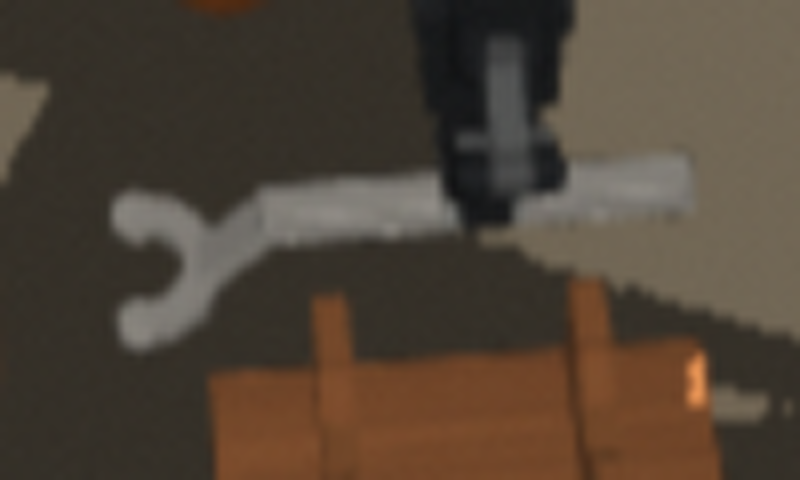

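```bash
cat >> h.py <<'E'
C=np.array([561.2,174.95]); OX,OY=-92.7,-0.25
def pose(phi,z,dx=0,dy=0,C=C):
    ps=phi+0.004; x=np.array([np.cos(ps),np.sin(ps)]); y=np.array([np.sin(ps),-np.cos(ps)])
    t=C-OX*x-OY*y+np.array([dx,dy]); return [t[0],t[1],z],[0,np.cos(ps/2),np.sin(ps/2),0]
E
python3 - <<'E'
from h import *
P,Q=pose(1.878,180); print(P,Q)
arm.movep(P,Q)
P,Q=pose(1.878,150); arm.move_straight(P,Q,max_speed=80); arm.hold(0.2)
p=snap('wrist','wrist4'); s=status.read_state(); print(s['time_s'],s['ee_pos'],s['ee_rot'],s['wrist_force']); bar(p,0)
p=snap('side','side4'); cv2.imwrite('pics/s4.png',cv2.resize(p['color'][100:200,270:400,::-1],None,fx=6,fy=6,interpolation=2))
ang=0.307; 
p=snap('scene','scene4'); cv2.imwrite('pics/c4.png',cv2.resize(p['color'][150:250,320:450,::-1],None,fx=6,fy=6,interpolation=2))
E
```

```text
[np.float64(533.0528144736027), np.float64(263.2737705657009), 180] [0, np.float64(0.5889801721712983), np.float64(0.8081474845528308), 0]
11.3333 [533.33559298 263.41484256 150.46576082] [2.03584607e-04 5.88969006e-01 8.08155524e-01 3.44345096e-04] [ 0.07125451  0.33775936 -1.65732346]
bar 2158 xmax [55.5 56.9 57.1] yz mean [ 3.551e+01  2.000e-02 -2.364e+01]
pitch dz/dx [-4.80000e-03 -2.34688e+01] yaw dy/dx [0.     0.0268]
```

View pics/s4.png

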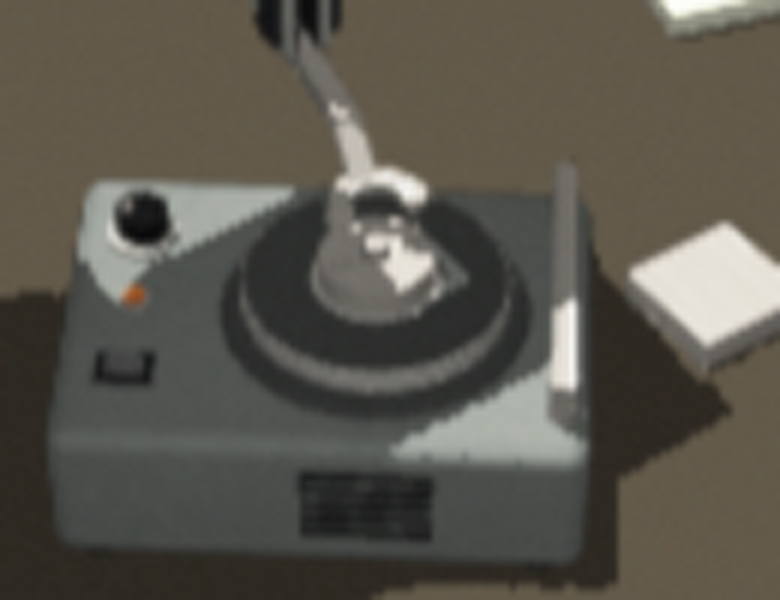

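View pics/c4.png

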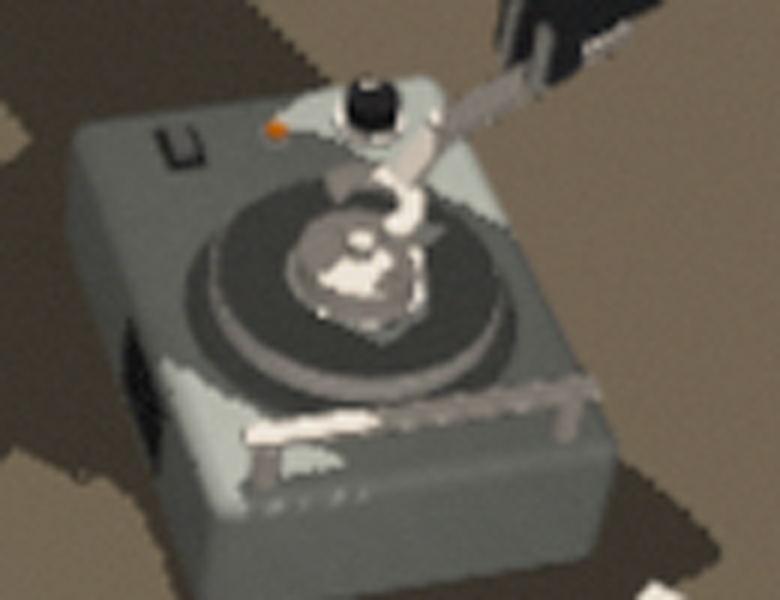

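```bash
python3 - <<'E'
from h import *
for f in ('side4','scene4'):
    p=pickle.load(open(f+'.pkl','rb')); W=cloud(p)
    m=(np.hypot(W[...,0]-C[0],W[...,1]-C[1])<32)&(W[...,2]>138)&(W[...,2]<160); q=W[m]
    u=np.array([np.cos(1.878),np.sin(1.878)]); n=np.array([-u[1],u[0]]); d=q[:,:2]-C
    print(f,len(q),'along',(d@u).min(),(d@u).max(),'across',(d@n).min(),(d@n).max(),q[:,2].mean())
P,Q=pose(1.878,125)
r=arm.move_straight(P,Q,max_speed=20,stop_force=8); s=status.read_state(); print(r,s['time_s'],s['ee_pos'],P,s['wrist_force'],s['wrist_torque'])
E
```

```text
side4 113 along -8.013682762044155 29.59066049271027 across -22.648054004869977 23.675426220762287 148.68663519781703
scene4 126 along -9.340756679105732 29.992672242305833 across -24.514371669625696 23.20801651142023 149.62998189519172
False 12.8333 [533.16466568 263.31102628 125.14856916] [np.float64(533.0528144736027), np.float64(263.2737705657009), 125] [ 0.59681466 -0.07202333 -1.52563339] [0.02324773 0.02289943 0.00310068]
```

```bash
python3 - <<'E'
from h import *
arm.hold(0.25)
phi=1.878; Z=124.7
for i in range(14):
    phi-=0.11
    P,Q=pose(phi,Z); r=arm.move_straight(P,Q,max_speed=45,stop_force=15); s=status.read_state()
    t=np.array([np.sin(phi),-np.cos(phi)]); f=s['wrist_force']
    print(r,round(phi,3),round(s['time_s'],2),'tan',round(f[:2]@t,2),'f',f.round(1),'Tz',s['wrist_torque'].round(2),'err',(s['ee_pos']-P).round(2))
    if r or f[:2]@t<-14: break
E
```

```text
False 1.768 13.46 tan -1.9 f [-2.4  2.2 -0.3] Tz [ 0.47  0.24 -0.1 ] err [-0.25  0.12 -0.07]
False 1.658 13.83 tan -2.89 f [-3.2  3.5 -0.2] Tz [0.7  0.46 0.01] err [-0.38  0.11 -0.06]
False 1.548 14.21 tan -2.28 f [-2.2  4.  -0.6] Tz [0.73 0.39 0.05] err [-0.3   0.06 -0.04]
False 1.438 14.58 tan -2.74 f [-2.3  3.5  0. ] Tz [0.7  0.39 0.01] err [-0.24  0.07 -0.02]
False 1.328 14.96 tan -2.2 f [-1.2  4.4 -0.2] Tz [ 0.76  0.28 -0.06] err [-0.23  0.04 -0.01]
False 1.218 15.33 tan -1.78 f [-0.6  3.5 -0. ] Tz [ 0.66  0.22 -0.04] err [-0.2   0.01 -0.01]
False 1.108 15.71 tan -2.49 f [-1.1  3.5 -0.3] Tz [ 0.66  0.22 -0.01] err [-0.2   0.01 -0.04]
False 0.998 16.08 tan -2.94 f [-1.2  3.6 -0.4] Tz [ 0.57  0.14 -0.02] err [-0.22  0.04 -0.03]
False 0.888 16.46 tan -2.16 f [-0.6  2.6 -1.1] Tz [ 0.53  0.1  -0.04] err [-0.26  0.05 -0.07]
False 0.778 16.83 tan -2.86 f [-1.3  2.8 -1.1] Tz [ 0.43  0.22 -0.04] err [-0.26  0.07 -0.05]
True 0.668 17.12 tan -10.22 f [-3.1 10.5  1.3] Tz [1.84 0.54 0.34] err [-1.61  1.92 -0.47]
```

```bash
python3 - <<'E'
from h import *
def rep(phi,P):
    s=status.read_state(); t=np.array([np.sin(phi),-np.cos(phi)]); f=s['wrist_force']; e=s['ee_pos'];q=s['ee_rot']
    print(round(s['time_s'],2),'tan',round(f[:2]@t,2),'f',f.round(1),'T',s['wrist_torque'].round(2),'err',(e-P).round(2),'psi',2*np.arctan2(q[2],q[1]), 'handle angle', np.arctan2(*(e[:2]-C)[::-1]))
for phi in (0.66,0.645):
    P,Q=pose(phi,124.7); r=arm.move_straight(P,Q,max_speed=25,stop_force=25); print(r); rep(phi,P)
arm.hold(0.3); rep(phi,P)
p=snap('wrist','wrist5'); bar(p,0); p=snap('scene','scene5'); cv2.imwrite('pics/c5.png',cv2.resize(p['color'][150:250,320:450,::-1],None,fx=6,fy=6,interpolation=2))
E
```

```text
False
17.38 tan -14.52 f [-6.6 13.3  0.1] T [2.21 1.2  0.2 ] err [-1.26  1.48 -0.07] psi 0.6665471488682148 handle angle 0.6822472839202562
False
17.63 tan -16.3 f [-7.7 14.6  0.3] T [2.74 1.46 0.34] err [-1.46  1.86 -0.11] psi 0.6515389697199141 handle angle 0.6717532104996383
17.93 tan -16.37 f [-7.6 14.8  0.6] T [2.74 1.46 0.37] err [-1.44  1.85 -0.09] psi 0.6517613008536385 handle angle 0.6716454772304314
bar 2156 xmax [55.7 57.1 57.5] yz mean [ 35.83  -1.04 -23.24]
pitch dz/dx [ 8.30000e-03 -2.35391e+01] yaw dy/dx [-0.0284 -0.0923]
```

View pics/c5.png

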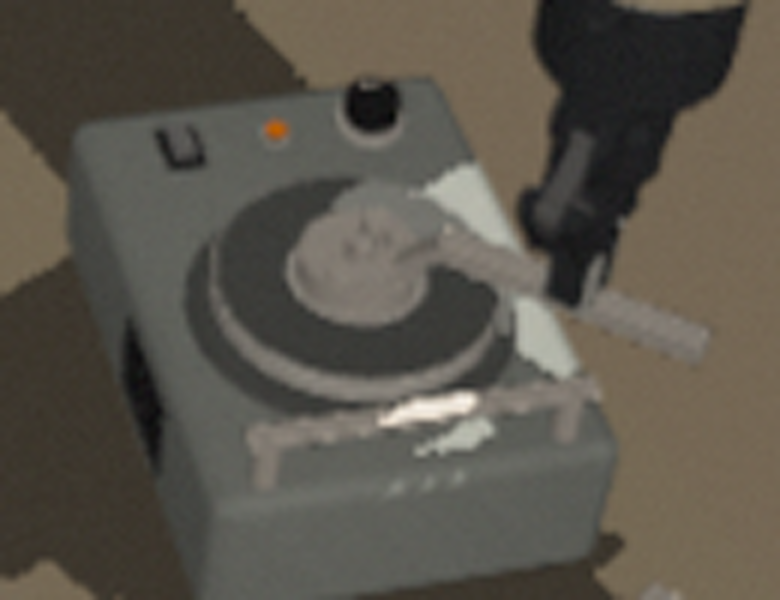

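View pics/wrist5.png

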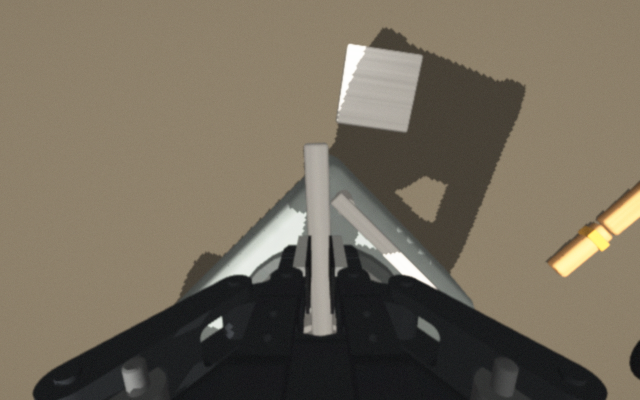

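```bash
python3 - <<'E'
from h import *
phi=0.73
P,Q=pose(phi,124.7); r=arm.move_straight(P,Q,max_speed=25,stop_force=40); s=status.read_state(); print(r,s['wrist_force'],s['ee_pos']-P)
P,Q=pose(phi,150); r=arm.move_straight(P,Q,max_speed=50,stop_force=15); print(r,status.read_state()['wrist_force'])
P,Q=pose(phi,185); r=arm.move_straight(P,Q,max_speed=100); arm.hold(0.2)
p=snap('wrist','wrist6'); bar(p,0); s=status.read_state(); print(s['time_s'],s['wrist_force'],s['ee_pos'])
E
```

```text
False [-2.41986117  4.75004689 -0.85249549] [-0.18230799  0.19594094  0.01351728]
True [ 0.911257    1.96774646 -5.08541266]
bar 2153 xmax [55.8 57.1 57.3] yz mean [ 35.94  -0.26 -24.19]
pitch dz/dx [-2.20000e-02 -2.33971e+01] yaw dy/dx [-0.0124  0.1565]
19.7583 [ 0.17038155 -0.35117617 -1.54023112] [629.87084789 236.76689261 184.31711481]
```

```bash
python3 - <<'E'
from h import *
arm.movep([500,115,190],[0,1,0,0]); arm.hold(0.1)
p=snap('wrist','wrist7'); print(status.read_state()['time_s'])
c,r=map(int,proj(p,[561.2,175,118])[0]); print(r,c)
cv2.imwrite('pics/w7c.png',cv2.resize(p['color'][max(r-60,0):r+60,c-60:c+60,::-1],None,fx=4,fy=4,interpolation=2))
E
```

```text
20.65
130 243
```

View pics/w7c.png

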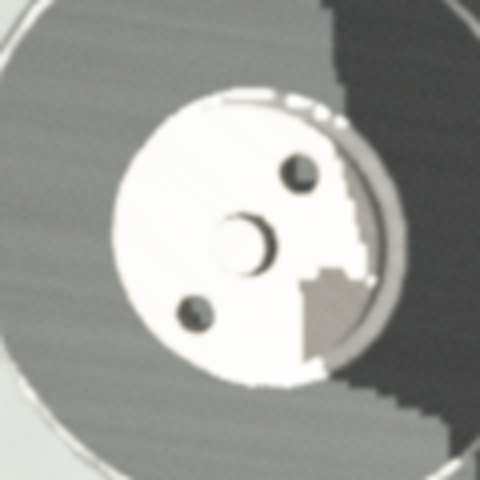

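```bash
python3 - <<'E'
from h import *
p=pickle.load(open('wrist7.pkl','rb')); r0,c0=70,183
g=cv2.cvtColor(p['color'],cv2.COLOR_RGB2GRAY)
H=[]
for x,y in ((300,173),(195,314)):
    X=rayz(p,r0+y/4,c0+x/4,118); H.append(X); print(X)
d=H[0]-H[1]; print((H[0]+H[1])/2,np.linalg.norm(d),np.arctan2(d[1],d[0]))
p=pickle.load(open('scene5.pkl','rb')); W=cloud(p)
# handle axis in world from scene cam at stop
m=(W[...,2]>140)&(W[...,2]<156)&(np.hypot(W[...,0]-C[0],W[...,1]-C[1])>30)&(np.hypot(W[...,0]-C[0],W[...,1]-C[1])<155)
q=W[m]; rr=np.hypot(*(q[:,:2]-C).T); 
for a,b in ((35,75),(110,150)):
    k=q[(rr>a)&(rr<b)]; print(len(k),k.mean(0), np.arctan2(*(k.mean(0)[:2]-C)[::-1]))
a=q[(rr>35)&(rr<75)].mean(0); b=q[(rr>110)].mean(0); print('handle',np.arctan2(b[1]-a[1],b[0]-a[0]))
E
```

```text
[574.24046158 163.21664439 118.        ]
[547.14198016 185.77266325 118.        ]
[560.69122087 174.49465382 118.        ] 35.25764714481767 -0.6941707003631095
92 [606.35226246 206.33868691 146.73761891] 0.6074798091049078
96 [664.61041437 254.07276249 146.71148211] 0.6531163443018739
handle 0.6860761738647647
```

```bash
python3 - <<'E'
from h import *
p=pickle.load(open('wrist7.pkl','rb')); bar(p,0); r0,c0=70,183
g=cv2.cvtColor(p['color'],cv2.COLOR_RGB2GRAY).astype(int)
H=[]
for x,y in ((300,173),(195,314)):
    r,c=int(round(r0+y/4)),int(round(c0+x/4)); w=g[r-8:r+9,c-8:c+9]; print(w[8],w[:,8])
    b=np.uint8(w<185)
    n,l,st,ce=cv2.connectedComponentsWithStats(b); k=l[8,8]; print(st[k],ce[k])
    X=rayz(p,r-8+ce[k][1],c-8+ce[k][0],118); H.append(X)
d=H[0]-H[1]; print(H,(H[0]+H[1])/2,np.linalg.norm(d),np.arctan2(d[1],d[0]))
E
```

```text
bar 2185 xmax [56.1 57.5 57.8] yz mean [ 36.26  -0.13 -24.46]
pitch dz/dx [-1.9500e-02 -2.3757e+01] yaw dy/dx [-0.0043  0.0494]
[253 250 215 128  87  77  90 127 143 143 143 148 186 241 251 252 252] [252 251 242 202 153 144 144 141 143 136 103  78  94 179 244 252 253]
[ 3  4 10 10 73] [7.23287671 8.21917808]
[252 250 229 151  98  86  90  99 113 135 139 145 197 247 253 253 253] [252 252 250 227 164 144 143 138 113  93  90  95 126 204 245 252 252]
[ 3  4  9  9 68] [7.25       8.04411765]
[array([574.2624714 , 163.81133416, 118.        ]), array([547.50253782, 186.14467813, 118.        ])] [560.88250461 174.97800614 118.        ] 34.85501826250673 -0.6954744132657458
```

```bash
cat >> h.py <<'E'
def pose2(phi,z,d=-0.008,oy=0.7,C=np.array([561.1,174.97])):
    ps=phi+d; x=np.array([np.cos(ps),np.sin(ps)]); y=np.array([np.sin(ps),-np.cos(ps)])
    t=C-OX*x-oy*y; return [t[0],t[1],z],[0,np.cos(ps/2),np.sin(ps/2),0]
def rep(phi,P):
    s=status.read_state(); t=np.array([np.sin(phi),-np.cos(phi)]); f=s['wrist_force']; e=s['ee_pos'];q=s['ee_rot']
    print(round(s['time_s'],2),'phi',round(phi,3),'tan',round(f[:2]@t,2),'f',f.round(1),'T',s['wrist_torque'].round(2),'err',(e-P).round(2),'psi',(2*np.arctan2(q[2],q[1])).round(4))
E
python3 - <<'E'
from h import *
P,Q=pose2(0.875,185); arm.movep(P,Q)
P,Q=pose2(0.875,152); arm.move_straight(P,Q,max_speed=100); arm.hold(0.1)
P,Q=pose2(0.875,127); r=arm.move_straight(P,Q,max_speed=22,stop_force=7); print(r); rep(.875,P)
E
```

```text
False
23.26 phi 0.875 tan 0.63 f [ 0.8 -0.  -1.2] T [-0.03  0.01  0.02] err [0.07 0.02 0.15] psi 0.867
```

Engaged again with no contact. I'll turn in small steps to see where the nut resists.

```bash
python3 - <<'E'
from h import *
for phi in (0.83,0.79,0.76,0.73,0.70,0.67):
    P,Q=pose2(phi,127); r=arm.move_straight(P,Q,max_speed=40,stop_force=22); print(r,end=' '); rep(phi,P)
    if r: break
arm.hold(0.25); rep(phi,P)
p=snap('wrist','wrist8'); bar(p,0)
E
```

```text
False 23.52 phi 0.83 tan 0.92 f [ 2.2  1.1 -1.7] T [ 0.05 -0.06 -0.01] err [ 0.19 -0.04  0.12] psi 0.8226
False 23.77 phi 0.79 tan 0.15 f [ 0.1 -0.1 -1.1] T [-0.15  0.12  0.03] err [-0.18 -0.13 -0.1 ] psi 0.7832
False 24.02 phi 0.76 tan -1.23 f [-3.2 -1.3 -1.8] T [-0.32  0.48 -0.02] err [-0.5  -0.1  -0.21] psi 0.7533
False 24.27 phi 0.73 tan -4.93 f [-5.8  1.4 -1.5] T [0.25 0.89 0.1 ] err [-0.78  0.18 -0.3 ] psi 0.7226
False 24.52 phi 0.7 tan -7.62 f [-6.5  4.5 -1.5] T [0.83 1.31 0.2 ] err [-1.14  0.63 -0.36] psi 0.6927
False 24.77 phi 0.67 tan -12.02 f [-8.8  8.4 -2. ] T [1.31 1.55 0.26] err [-1.36  1.03 -0.34] psi 0.6628
25.02 phi 0.67 tan -12.02 f [-8.5  8.6 -2.6] T [1.3  1.52 0.27] err [-1.38  1.06 -0.33] psi 0.6632
bar 2165 xmax [55.7 57.1 57.3] yz mean [ 35.84  -1.22 -23.72]
pitch dz/dx [-9.40000e-03 -2.33891e+01] yaw dy/dx [-0.0349 -0.032 ]
```

```bash
python3 - <<'E'
from h import *
phi=0.83
P,Q=pose2(phi,127); r=arm.move_straight(P,Q,max_speed=40); arm.hold(0.1); rep(phi,P)
P,Q=pose2(phi,150); r=arm.move_straight(P,Q,max_speed=50,stop_force=20); print(r); rep(phi,P)
P,Q=pose2(phi,185); arm.move_straight(P,Q,max_speed=100)
arm.movep([500,115,190],[0,1,0,0]); arm.hold(0.1)
p=snap('wrist','wrist9'); bar(p,0); r0,c0=70,183
g=cv2.cvtColor(p['color'],cv2.COLOR_RGB2GRAY).astype(int); H=[]
for x,y in ((300,173),(195,314)):
    r,c=int(round(r0+y/4)),int(round(c0+x/4)); w=g[r-8:r+9,c-8:c+9]
    n,l,st,ce=cv2.connectedComponentsWithStats(np.uint8(w<185)); k=l[8,8]; H.append(rayz(p,r-8+ce[k][1],c-8+ce[k][0],118))
d=H[0]-H[1]; print((H[0]+H[1])/2,np.linalg.norm(d),np.arctan2(d[1],d[0]),status.read_state()['time_s'])
E
```

```text
25.68 phi 0.83 tan -1.15 f [-1.1  0.5 -1.3] T [ 0.05 -0.04 -0.07] err [ 0.41 -0.06  0.13] psi 0.8207
False
26.29 phi 0.83 tan -0.2 f [-0.1  0.2 -1.8] T [ 0.01 -0.03 -0.03] err [0.05 0.01 0.21] psi 0.822
bar 2183 xmax [56.1 57.5 57.8] yz mean [ 36.29  -0.1  -24.39]
pitch dz/dx [-2.11000e-02 -2.36196e+01] yaw dy/dx [-0.0063  0.1346]
[560.94018646 175.00797972 118.        ] 34.98683257359039 -0.690610829842405 27.6833
```

```bash
python3 - <<'E'
from h import *
arm.movep([540.4,-207.3,100],[0,1,0,0])
arm.move_straight([540.4,-207.3,40],max_speed=80); arm.hold(0.15)
r=arm.move_straight([540.4,-207.3,24.2],max_speed=18,stop_force=5); s=status.read_state(); print(r,s['time_s'],s['ee_pos'],s['wrist_force'])
E
```

```text
True 30.85 [ 540.5158717  -207.25460244   24.35071485] [0.42736187 0.43259132 7.26783237]
```

```bash
python3 - <<'E'
from h import *
arm.open_jaws(); arm.hold(0.1)
arm.move_straight([540.4,-207.3,130],max_speed=90)
arm.movep([515,-207,125],[0,1,0,0]); arm.hold(0.2)
p=snap('wrist','wrist10'); W=cloud(p)
for nm,(z0,z1,y0,y1) in dict(rail=(49.5,55,-290,-130),bar=(44,49.5,-217,-197),board=(9,15,-290,-130)).items():
    m=(W[...,2]>z0)&(W[...,2]<z1)&(W[...,1]>y0)&(W[...,1]<y1)&(W[...,0]>430)&(W[...,0]<640)
    q=W[m]; print(nm,len(q),q.mean(0).round(1),cv2.minAreaRect(q[:,:2].astype(np.float32)))
    if nm=='bar': print(np.polyfit(q[:,0],q[:,2],1))
p=snap('side','side10'); s=status.read_state(); print(s['time_s'],s['wrist_force'])
E
```

```text
rail 1412 [ 543.9 -207.1   51.5] ((540.4063720703125, -207.23263549804688), (85.40331268310547, 83.9684829711914), 0.019120773300528526)
bar 1895 [ 544.  -207.2   47.5] ((540.22265625, -207.04238891601562), (114.80381774902344, 11.410703659057617), 0.35413357615470886)
[3.38800701e-04 4.73580556e+01]
board 9921 [ 552.7 -207.2   11.6] ((540.6845092773438, -207.19012451171875), (148.55662536621094, 89.98934936523438), 0.029507935047149658)
33.5583 [ 0.12356297  0.11561757 -0.4815462 ]
```

View pics/wrist10.png

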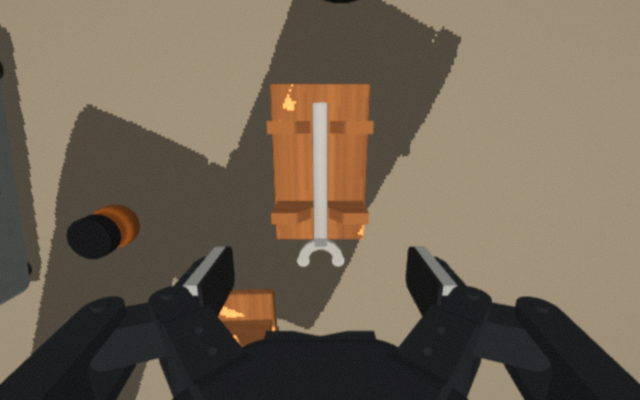

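View pics/side10.png

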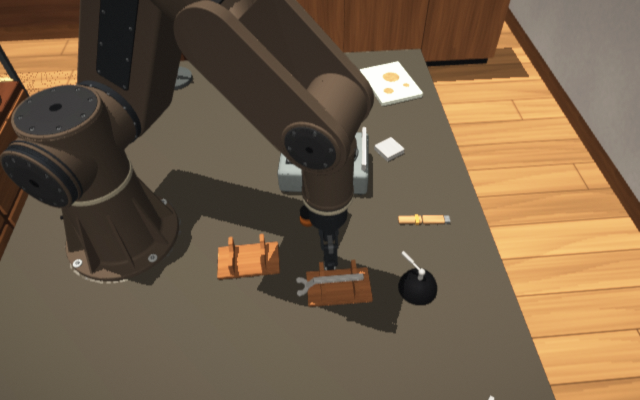

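The spanner lies level in both notches: the bar is at columns 314–327 in the wrist picture, and its top is 47.5 mm high. In the side picture the bystanders are where they started (jar 310,215; block 389,149; clamp 424,220; third hand 418,285). I'm handing in the job.

```bash
python3 - <<'E'
from h import *
arm.close_job()
E
```

```text
the job is handed in; nothing more can be done
```

I tightened the nut to its stop with the spanner, laid the spanner back in its rest (the right-hand one) and handed the job in. The last clock reading before that was 33.6 s, and no verdict was reported.

- **Engaging:** Both pins went about 7.5 mm into the holes on the first try, with no contact force, before anything was turned.
- **Tightening:** I turned clockwise until the tangential force rose from about 3 N to 16 N, roughly 1.5 N m against the 0.35 N m the nut needs. The holes had turned 1.00 rad.
- **A check that disagreed:** Under load the handle angle was about 0.1 rad further round than the holes and the pin play explained. The first lift-off also tripped the 15 N force stop before carrying on cleanly.
- **Resolving it:** I put the pins back in and turned again. The force climbed steadily with no sign of the nut moving, and the hole line was the same afterwards to within 0.005 rad. The nut was already at its stop, and the difference was give in the grip. The start angle was not measured, so this rests on the forces and the pictures, not on a joint reading.
- **Final state:** The spanner lies level in both notches, pins down, within about 1 mm and 0.01 rad of the rest's centre and direction. The gripper is clear of everything, and the side picture shows the bystanders unmoved (the jar partly hidden by the arm).

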